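# Roll a bearing sleeve up the loading ramp to its stop

### The job

Push the steel bearing sleeve that lies in the ramp slowly up the slope with your fingers behind it, until it sits in the green seat against the orange stop, then move away. It must stay on the ramp: do not pick it up, do not flick or fling it, and do not let it roll back down. Leave everything else on the bench where it stands.

Things in the scene. Friction and masses are not known exactly. Their poses are not given: they have to be found in the camera images.
- ramp: Fixed loading ramp, 360 x 120 mm base; place and direction vary. Origin: middle of its underside, on the table. +x points uphill to the stop, y across, z up. Running channel 82 mm wide between aluminium rails (6 mm thick) that stand 12 mm above the white landing and slope, 18 mm above the green seat floor. Hard smooth plastic, low friction.
- foot (a point): Foot of the slope, mid-channel, on the surface: ramp x = -65 mm, 20 mm above the table. Downhill of it a level white landing (height 20 mm) runs back to a dark end lip, whose face is at ramp x = -165 mm; the lip is 10 mm thick and 8 mm higher than the landing. Uphill of it the white slope rises at 8 degrees.
- crest (a point): Upper end of the slope, mid-channel, on the surface: ramp x = 105 mm, 43.9 mm above the table. Beyond it lies the green seat, a pocket 4 mm deep (level floor at 39.9 mm) that ends at the orange stop's face at ramp x = 142 mm; the stop's top is 76 mm above the table.
- seat (a point): Where the sleeve's centre belongs: ramp x = 119 mm, 61.9 mm above the table, mid-channel. Touching the stop, the sleeve's centre is at ramp x = 120 mm; the pocket leaves it about 2 mm of play, and once over the crest it drops in and stays.
- sleeve: Steel bearing sleeve to be pushed: smooth cylinder, 44 mm diameter, 76 mm long, black bores, two brass bands, about 0.45 kg (varies). Lies across the channel, at first at rest on the landing, 25 mm or more clear of the end lip. Rolls very freely: let go on the slope, it runs back. Origin: its centre, on the axis, 22 mm above its support. Its y is the cylinder's axis; x and z turn as it rolls.
- spare: Spare sleeve of the same make (44 mm diameter, 76 mm tall) standing upright on the table beside the ramp; leave it alone. Origin: centre of its foot.
- starnut: Black plastic star nut, 34 mm across, 16 mm high, on the table on the other side of the ramp; leave it alone. Origin: centre of its underside.
- unit_a: Assembled unit: white base disc 84 mm in diameter, rods, white top disc and steel shaft, 189 mm tall, to the left; leave it alone. Origin: centre of its underside.
- unit_b: Second assembled unit, the same as the first; leave it alone. Origin: centre of its underside.
- flask: Grey drinking flask, 72 mm in diameter, 200 mm tall, to the left; leave it alone. Origin: centre of its underside.
- tub: Small yellow open tub, 80 x 80 x 55 mm, to the right; leave it alone. Origin: centre of its underside.
- driver: Screwdriver lying on the table to the right, about 200 mm long; leave it alone. Its x axis runs along it.
Not all that is in view belongs to the job. Leave any blue look-alike of the sleeve alone.

How it is judged (in metres and radians):
On the way:
1. the fingers push the sleeve up along the slope (x of sleeve in the frame of ramp between -0.04 and 0.09 m and contact force between the fingers and sleeve above 0.05 N), for 0.1 s.
At the end, for the whole second after the job is handed in: the sleeve lies at rest in the seat, across the channel, within 6 mm of touching the stop (x of sleeve in the frame of ramp between 0.114 and 0.124 m and z of sleeve in the frame of ramp between 0.058 and 0.066 m and y of sleeve in the frame of ramp between -0.007 and 0.007 m and angle between the y axis of sleeve and the y axis of ramp, either way round below 0.1 rad and linear speed of sleeve below 0.02 m/s).
It fails at once if the sleeve has rolled back against the end lip (x of sleeve in the frame of ramp below -0.14 m).
It fails at once if the sleeve runs free, flung up or rolling back, at over 0.3 m/s on the ramp (x of sleeve in the frame of ramp below 0.095 m and linear speed of sleeve above 0.3 m/s).
It fails at once if the sleeve is lifted off the ramp (more than about 14 mm), turned askew or pushed out of the channel ((x of sleeve in the frame of ramp below -0.07 m and z of sleeve in the frame of ramp above 0.056 m) or (x of sleeve in the frame of ramp below 0.02 m and z of sleeve in the frame of ramp above 0.068 m) or z of sleeve in the frame of ramp above 0.081 m or angle between the y axis of sleeve and the y axis of ramp, either way round above 0.3 rad or y of sleeve in the frame of ramp above 0.02 m or y of sleeve in the frame of ramp below -0.02 m).
It fails at once if anything else on the bench is moved more than 15 mm (distance of any of spare, starnut, unit_a, unit_b, flask, tub, driver from where it was at the start of the episode above 0.015 m).
It also fails if it takes over 40 s, if anything falls off the work surface, if the arm or the gripper's body presses on something with over 40 N, if the wrist force passes 120 N, or if a joint passes its speed limit or range.

### The arm

A 6-joint arm with a two-finger parallel gripper is mounted at the origin on the work surface. World frame = base frame: x ahead of the robot, y to its left, z up, the work surface at z = 0. Lengths are in m, angles in degrees, forces in N, time in s.
With the tool pointing down it reaches from about 0.35 to 0.875 m from the base axis. Payload 4.2 kg.
Tool frame: the origin (TCP) lies on the centre line of the jaws, within the pads' length; the fingertips stand 19 mm ahead of it and the grasp point (between the pads) is the TCP; x points along the fingers, y is the direction in which the jaws open and shut, and the axes are right-handed (so a half turn about x gives the same grasp; the last joint's range is limited). The gripper opens to 87 mm and grips with 3 to 60 N. Pads are 19 mm wide; open, the fingers measure 117 mm over their backs; the gripper's body (75 mm by 190 mm) begins 51 mm behind the grasp point.
Start: joints at [-56.574, 22.042, 0.453, 0, -68.411, -14.817], TCP at [0.199, -0.592, 0.242] pointing down, gripper open.
Joint ranges: [-179.83, 179.83], [-69.29, 118.12], [-61.27, 80.66], [-181.25, 117.63], [-171.15, -9.14], [-177.46, 177.46]. Speed limits (degrees/s): [159.86, 159.86, 180, 180, 180, 180].

### API

Orientations are given as a 3x3 rotation matrix whose columns are the frame's x, y, z axes.
In Python, from station import r, viewer, job, spotter gives the robot as it stands.
- The arm moves only by the tool play_rows, never from a script. Its argument "commands" is a list of rows, each an object of numbers: "fingers": the gripper command: -1 is fully open, 1 is shut, values between are in proportion; "tx", "ty", "tz": the shift along the tool's x, y, z normalised to -1 to 1, where 1 is 750 mm; "ax", "ay", "az": the turn, a rotation vector about the tool's x, y, z normalised to -1 to 1, where 1 is pi rad. In form: [{"fingers": .., "tx": .., "ty": .., "tz": .., "ax": .., "ay": .., "az": ..}, ...]. A call has 1 to 5 rows; each row is the pose to reach, as a shift and turn from the pose commanded when the call began, along the tool's axes at that moment, turning the shorter way round; what a row does not reach only later rows make up. A row lasts 1/12 s, in which the tool goes at most 41.7 mm and 7.16 degrees, less where a joint would pass 70% of its speed; a pose out of reach is approached as far as the arm can. A call with a number of a shift or a turn outside -1 to 1 is refused whole. A call with a gripper value outside its range is refused whole. The fingers move at their own pace and stop on an object; the grip force is fixed at half the most. Time passes only in rows, so rows that repeat a pose let the fingers close. It gives the time, the measured TCP pose, the force and the opening at its end, in the units of the state.
- r.sense(): the state, without advancing time (a new reading comes with each control period).
- viewer.capture(name): name is "scene" or "side" or "wrist"; returns a dict with "image" (384x512x3 uint8, red, green, blue), "fx", "fy", "cx", "cy" (pixels), "R" (3x3) and "t" (3): a world point X has camera coordinates R X + t; the wrist camera has in their place "mount" (4x4, takes a point from camera to tool coordinates, whose origin is the TCP and whose axes are the tool frame's). Camera axes: x right, y down, z forward; pixel columns grow to the right and rows downward; lengths in m; the calibration is good to about 2 mm. A picture is of the moment at which its call begins: read the wrist's pose just before it. There is no depth.
- job.finish_job(): hands the job in, once; it reports no verdict.
Trained networks look in a picture, given as the dict that the camera call returned (one of the last four; its "shot" number tells which), for a name from the list of things; names that differ only in an ending like _2 or _b are one class to them, and where a whole thing is asked for, a point or a joint stands for the part that bears it (a point fixed in the world has none). Each returns a list of dicts, best first, with "score" (0 to 1); they miss things now and then, are a little off and sometimes report something else, mostly with a low value. They report only what shows in the picture. A call takes as long as a camera call. They do not tell look-alikes from the thing itself.
- spotter.find_in(name, picture): "uv" ([column, row] in pixels, amid what is visible of it).
- spotter.silhouettes(name, picture): "region" (384x512 bool, what is visible of it) and "uv" ([column, row] in pixels, amid what is visible of it).
The state is a dict: "time_s": time; "joints": joint angles; "joint_velocities": joint speeds; "effort": joint torques, N m; "tcp_pos": TCP position; "ee_rot": TCP orientation; "wrist_force": force on the tool from outside, world axes, zero at the start; "moment": the same for the moment, N m; "gripper_width": opening from 0.0 (shut) to 1.0 (fully open).
Only numpy, scipy, OpenCV 4.12 (cv2) and the standard library are available. Lean on these libraries where they do the work, as an engineer would, in place of code of your own. Each camera call takes 0.05 s, during which the arm holds its last target. There are 200 camera calls.

## Working session

There is one attempt and no reset: what is moved stays moved. The work goes in short steps, Python scripts to look and compute and a tool call to move; the robot and the scene stay as the last step left them, time stands still between calls to the robot, and variables do not carry over. Pictures are saved under pics/ and viewed, about 8 in all and at most 12, crops included, and the job is handed in when it is done.

Besides the shell and the picture viewer there is one more tool, called as name([rows], argument=value, ...), one row to a line, values as JSON. play_rows: Moves the arm, as the interface text tells. Its arguments: {"type":"object","properties":{"commands":{"type":"array"}},"required":["commands"]}

```bash
mkdir -p pics; cat > h.py <<'E'
import numpy as np, cv2
from station import r, viewer, job, spotter
def save(p,n): cv2.imwrite('pics/'+n,cv2.cvtColor(p['image'],cv2.COLOR_RGB2BGR))
E
python3 - <<'E'
from h import *
s=r.sense(); print(s['time_s'],s['tcp_pos'],np.round(s['ee_rot'],3).tolist(),s['gripper_width'])
ims=[]
for c in ['scene','side']:
    p=viewer.capture(c); ims.append(p['image'])
    print(c,p['fx'],p['fy'],p['cx'],p['cy'],np.round(p['R'],4).tolist(),np.round(p['t'],4).tolist())
    for n in ['sleeve','ramp','spare','starnut']:
        print(n,[(np.round(d['uv']).tolist(),round(d['score'],2)) for d in spotter.find_in(n,p)])
    cv2.imwrite(f'pics/{c}0.png',cv2.resize(cv2.cvtColor(p['image'],cv2.COLOR_RGB2BGR),(800,600)))
E
```

```text
0.0 [ 0.19929536 -0.59178343  0.24045913] [[-0.001, -0.319, 0.948], [0.002, 0.948, 0.319], [-1.0, 0.002, -0.0]] 0.9981365013170045
scene 494.2691314490469 494.2691314490469 252.60771198334473 193.92347295501932 [[0.8677, 0.4971, 0.0], [0.3854, -0.6727, -0.6316], [-0.314, 0.548, -0.7753]] [-0.485, -0.1503, 1.5506]
sleeve [([224.0, 281.0], 0.96), ([248.0, 225.0], 0.77)]
ramp [([265.0, 201.0], 0.79), ([295.0, 240.0], 0.37), ([105.0, 301.0], 0.3)]
spare [([295.0, 243.0], 0.74), ([157.0, 343.0], 0.72)]
starnut [([212.0, 208.0], 0.6), ([246.0, 220.0], 0.53)]
side 451.89892773149 451.89892773149 249.9859441590778 187.59091469923348 [[-0.9591, -0.2823, 0.0201], [-0.1812, 0.558, -0.8098], [0.2174, -0.7804, -0.5863]] [0.5381, 0.1655, 1.1786]
sleeve [([254.0, 162.0], 0.8), ([250.0, 191.0], 0.75)]
ramp [([243.0, 228.0], 0.72)]
spare [([206.0, 184.0], 0.73), ([243.0, 225.0], 0.28)]
starnut [([223.0, 305.0], 0.6)]
```

View pics/scene0.png

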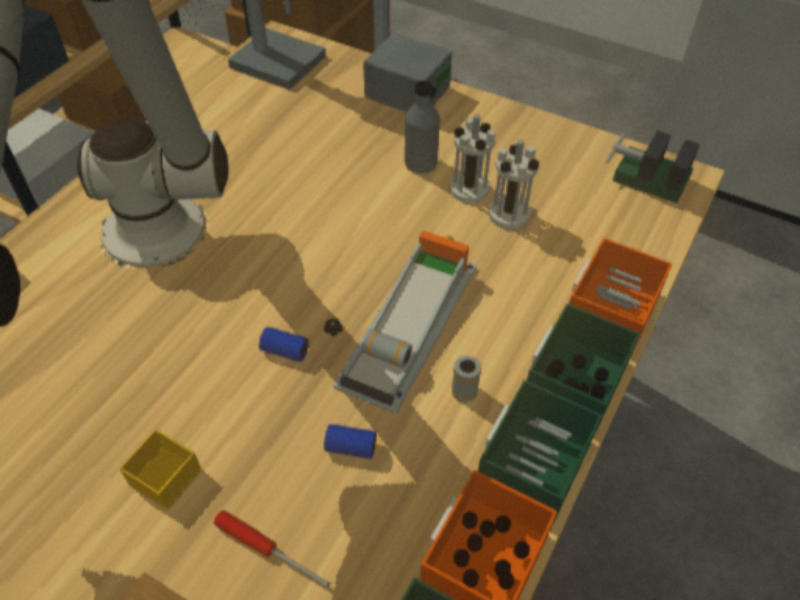

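View pics/side0.png

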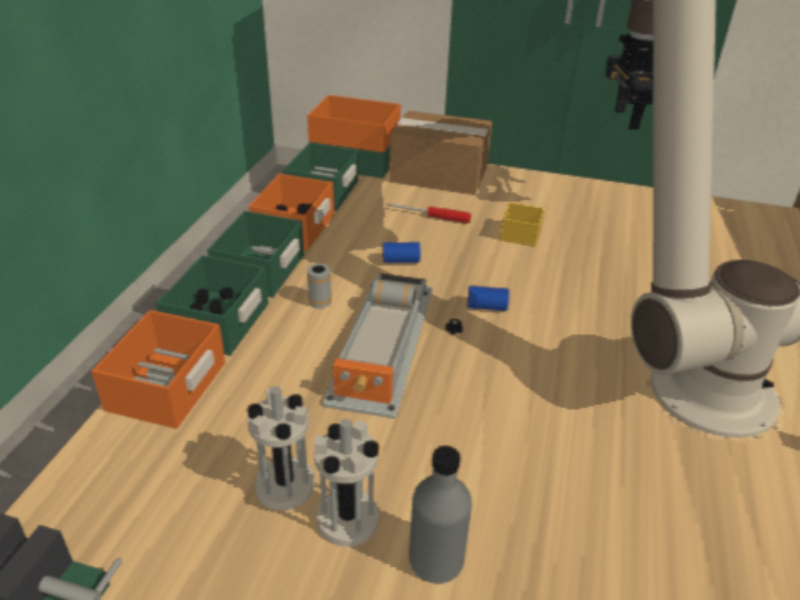

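The sleeve on the job is the brass-banded grey one in the ramp, at scene (248,223) and side (253,187). The two blue cylinders beside the ramp, at scene (182,220) and (224,282), are look-alikes. The upright grey one at (298,242) is the spare. Next is one enlarged crop to confirm this and pick the ramp corners.

```bash
python3 - <<'E'
from h import *
out=[]
for c,(u0,v0,w,hh) in {'scene':(205,140,105,130),'side':(200,165,75,105)}.items():
    p=viewer.capture(c); S=4.4
    s=[d for d in spotter.silhouettes('sleeve',p)]
    for d in s: print(c,np.round(d['uv'],1),d['score'],d['region'].sum(), np.round(np.mean(np.argwhere(d['region']),0)[::-1],1))
    s=[d for d in spotter.silhouettes('ramp',p)]
    for d in s[:1]: np.save(f'ramp_{c}.npy',d['region']); print(d['score'],d['region'].sum())
    im=cv2.cvtColor(p['image'],cv2.COLOR_RGB2BGR)[v0:v0+hh,u0:u0+w]
    im=cv2.resize(im,None,fx=S,fy=S,interpolation=cv2.INTER_CUBIC)
    for k in range(0,w,10): cv2.putText(im,str(u0+k),(int(k*S),10),0,.3,(0,0,255)); cv2.line(im,(int((k+.5)*S),0),(int((k+.5)*S),3000),(0,0,255) if 0 else (90,90,200),1) if k%20==0 else 0
    for k in range(0,hh,10): cv2.putText(im,str(v0+k),(0,int(k*S)+6),0,.3,(0,0,255)); cv2.line(im,(0,int((k+.5)*S)),(3000,int((k+.5)*S)),(90,90,200),1) if k%20==0 else 0
    out.append(im)
H=max(i.shape[0] for i in out)
out=[cv2.copyMakeBorder(i,0,H-i.shape[0],0,0,0) for i in out]
o=np.hstack(out); print(o.shape); cv2.imwrite('pics/crop.png',o[:600,:800])
E
```

```text
scene [247.4 223.4] 0.66 483 [246.7 222.1]
scene [180.8 217.7] 0.64 487 [181.  219.4]
0.89 4473
side [252.2 189.6] 0.9 391 [251.2 187.7]
side [258.5 162.9] 0.86 321 [255.9 161. ]
side [312.6 190.3] 0.74 408 [312. 190.]
0.68 3644
(572, 792, 3)
```

View pics/crop.png

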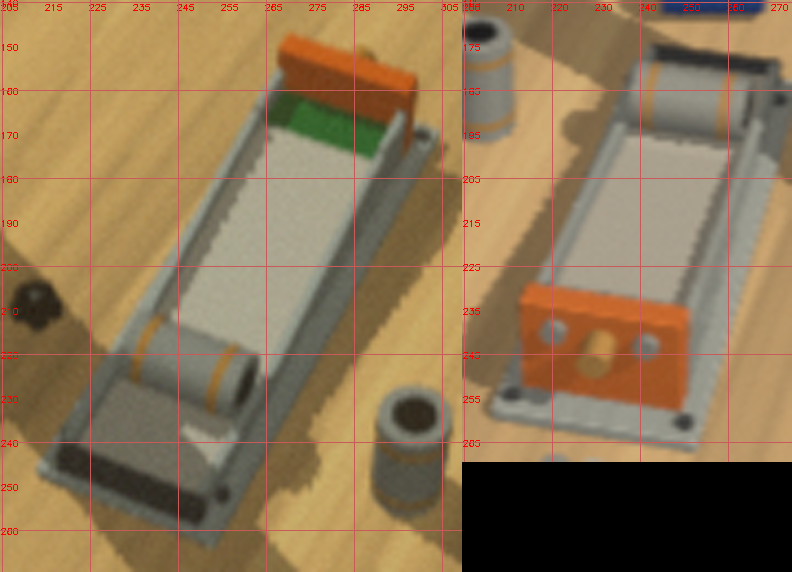

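```bash
cat > fit.py <<'E'
from h import *
from scipy.optimize import least_squares
C={c:viewer.capture(c) for c in ['scene','side']}
def proj(c,X):
    p=C[c]; q=np.asarray(X)@np.array(p['R']).T+p['t']
    return np.c_[p['fx']*q[:,0]/q[:,2]+p['cx'],p['fy']*q[:,1]/q[:,2]+p['cy']]
def tow(a,P):
    c,s=np.cos(a[2]),np.sin(a[2]); P=np.asarray(P,float)
    return np.c_[a[0]+c*P[:,0]-s*P[:,1],a[1]+s*P[:,0]+c*P[:,1],P[:,2]]
A='W'
obs=[('scene',(210,545),(-.18,-.06,0)),('scene',(38,470),(-.18,.06,0)),('scene',(438,135),(.18,-.06,.003)),
('scene',(280,50),(.142,'w',.076)),('scene',(412,88),(.142,'-w',.076)),('scene',(268,125),(.105,.041,.0439)),
('scene',(68,442),(-.165,.041,.028)),
('side',(491,414),(.18,-.06,0)),('side',(693,449),(.18,.06,0)),('side',(527,285),(.142,'-w',.076)),('side',(688,308),(.142,'w',.076))]
uv=np.array([[(u-(0 if c=='scene' else 462))/4.4+(205 if c=='scene' else 200)-.4,v/4.4+(140 if c=='scene' else 165)-.4] for c,(u,v),_ in obs])
def res(a,full=False):
    P=[[p[0],{'w':a[3],'-w':-a[3]}.get(p[1],p[1]),p[2]] for _,_,p in obs]
    W=tow(a,P); q=np.vstack([proj(o[0],W[i:i+1]) for i,o in enumerate(obs)])
    return (q-uv) if full else (q-uv).ravel()
f=least_squares(res,[.55,-.1,1.2,.045],loss='soft_l1')
a=f.x; print('ramp x,y,yaw',a[:3],np.degrees(a[2]),a[3]); print(np.round(res(a,True),1).tolist())
# per-camera sleeve x: ray at centre height in ramp coords
def ray(c,u,z):
    p=C[c];R=np.array(p['R']);d=R.T@np.array([(u[0]-p['cx'])/p['fx'],(u[1]-p['cy'])/p['fy'],1]);o=-R.T@p['t']
    X=o+d*(z-o[2])/d[2]; dx=X[:2]-a[:2];c_,s_=np.cos(a[2]),np.sin(a[2]);return X,[c_*dx[0]+s_*dx[1],-s_*dx[0]+c_*dx[1]]
if __name__=='__main__':
    for c,u in [('scene',(246.7,222.1)),('side',(251.2,187.7))]: print(c,ray(c,u,.045))
    X=tow(a,[(-.165,.041,.028),(-.165,-.041,.028),(-.065,.041,.02),(-.065,-.041,.02),(.105,.041,.0439),(.105,-.041,.0439),(.142,.041,.04),(.142,-.041,.04)])
    L=tow(a,[(-.18,-.06,0),(-.18,.06,0),(.18,.06,0),(.18,-.06,0)])
    o=[]
    for c,(u0,v0,w,h_) in {'scene':(205,140,105,130),'side':(200,165,75,105)}.items():
        im=cv2.resize(cv2.cvtColor(C[c]['image'],cv2.COLOR_RGB2BGR)[v0:v0+h_,u0:u0+w],None,fx=4.4,fy=4.4,interpolation=cv2.INTER_CUBIC)
        t=lambda q:np.int32((q+.5-[u0,v0])*4.4)
        cv2.polylines(im,[t(proj(c,L))],True,(0,255,255),1)
        for q in t(proj(c,X)): cv2.drawMarker(im,tuple(map(int,q)),(255,0,255),0,10,1)
        o.append(cv2.copyMakeBorder(im,0,572-im.shape[0],0,0,0))
    cv2.imwrite('pics/fit.png',np.hstack(o))
    s=r.sense(); print(s['time_s'])
E
python3 fit.py
```

```text
ramp x,y,yaw [0.56220075 0.04431135 1.63803139] 93.85228538866971 0.046249540724593016
[[0.3, 0.9], [-1.2, 0.8], [1.0, 0.1], [0.0, -0.6], [-0.5, 1.0], [-1.2, -1.0], [0.4, -0.3], [-0.6, 1.5], [0.3, 1.9], [-0.0, -0.9], [-0.1, -0.1]]
scene (array([ 0.56970178, -0.05027699,  0.045     ]), [np.float64(-0.09487857603855561), np.float64(-0.0011292233763072323)])
side (array([ 0.57159982, -0.04514064,  0.045     ]), [np.float64(-0.08988134484332026), np.float64(-0.0033680620268544768)])
0.9
```

View pics/fit.png

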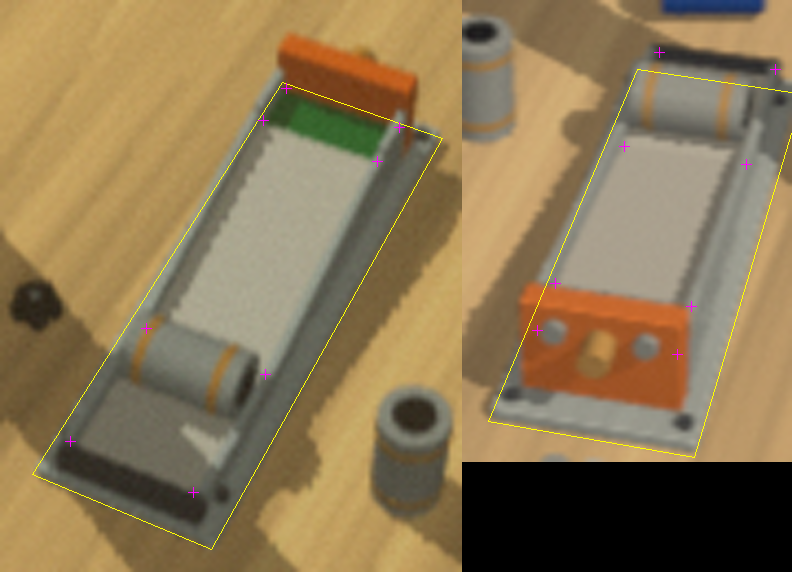

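The overlay agrees with the picture to about 1 px (about 2.5 mm). It puts the ramp at (0.562, 0.044) with yaw 93.9° and the sleeve at ramp x ≈ -0.093, which is about 50 mm clear of the lip face. Now I move to hover behind it with the fingers partly shut, so both fit inside the channel.

play_rows([
  {"fingers": 0.3, "tx": 0, "ty": 0.469, "tz": 0.681, "ax": -0.418, "ay": 0, "az": 0},
  {"fingers": 0.3, "tx": 0, "ty": 0.469, "tz": 0.681, "ax": -0.418, "ay": 0, "az": 0},
  {"fingers": 0.3, "tx": 0, "ty": 0.469, "tz": 0.681, "ax": -0.418, "ay": 0, "az": 0},
  {"fingers": 0.3, "tx": 0, "ty": 0.469, "tz": 0.681, "ax": -0.418, "ay": 0, "az": 0},
  {"fingers": 0.3, "tx": 0, "ty": 0.469, "tz": 0.681, "ax": -0.418, "ay": 0, "az": 0},
])

```text
time_s: 1.32
tcp_pos: [0.325, -0.424, 0.2417]
ee_rot: [[0.0, -0.817, 0.577], [-0.0, 0.577, 0.817], [-1.0, -0.001, -0.0]]
wrist_force: [1.6, 0.1, 0.2]
gripper_width: 0.707
```

```bash
cat > goto.py <<'E'
import sys; from h import *
from scipy.spatial.transform import Rotation as Ro
# usage: goto.py rampx rampy z  -> command numbers from the present pose
A=np.array([0.5622,0.0443]); yaw=np.radians(93.85)
def target(x,y,z):
    c,s=np.cos(yaw),np.sin(yaw); e=np.array([c,s,0]); n=np.array([-s,c,0])
    return np.r_[A,0]+e*x+n*y+[0,0,z], np.c_[[0,0,-1],np.cross(e,[0,0,-1]),e]
def state():
    s=r.sense(); d=np.array(s['tcp_pos'])-np.r_[A,0]; c,q=np.cos(yaw),np.sin(yaw)
    print('t',round(s['time_s'],2),'ramp tcp',np.round([c*d[0]+q*d[1],-q*d[0]+c*d[1],d[2]],4),'F',np.round(s['wrist_force'],1),'w',round(s['gripper_width'],3)); return s
s=state()
if len(sys.argv)>3:
    P,R=target(*map(float,sys.argv[1:4])); R0=np.array(s['ee_rot'])
    print('t',np.round(R0.T@(P-s['tcp_pos'])/.75,4),'a',np.round(Ro.from_matrix(R0.T@R).as_rotvec()/np.pi,4))
E
python3 goto.py -0.14 0 0.24
```

```text
t 1.32 ramp tcp [-0.4514  0.2681  0.2417] F [1.6 0.1 0.2] w 0.707
t [ 0.0023 -0.0154  0.5476] a [-2.173e-01 -1.000e-04  1.000e-04]
```

play_rows([
  {"fingers": 0.3, "tx": 0, "ty": -0.015, "tz": 0.548, "ax": -0.217, "ay": 0, "az": 0},
  {"fingers": 0.3, "tx": 0, "ty": -0.015, "tz": 0.548, "ax": -0.217, "ay": 0, "az": 0},
  {"fingers": 0.3, "tx": 0, "ty": -0.015, "tz": 0.548, "ax": -0.217, "ay": 0, "az": 0},
  {"fingers": 0.3, "tx": 0, "ty": -0.015, "tz": 0.548, "ax": -0.217, "ay": 0, "az": 0},
  {"fingers": 0.3, "tx": 0, "ty": -0.015, "tz": 0.548, "ax": -0.217, "ay": 0, "az": 0},
])

```text
time_s: 1.73
tcp_pos: [0.451, -0.2577, 0.242]
ee_rot: [[0.001, -1.0, -0.01], [-0.0, -0.01, 1.0], [-1.0, -0.001, -0.0]]
wrist_force: [0.9, -0.1, 0.1]
gripper_width: 0.378
```

```bash
python3 goto.py -0.14 0 0.2
```

```text
t 1.73 ramp tcp [-0.2938  0.1312  0.242 ] F [ 0.9 -0.1  0.1] w 0.378
t [ 0.0561 -0.1629  0.2147] a [-0.0181 -0.0001  0.0003]
```

play_rows([
  {"fingers": 0.3, "tx": 0.056, "ty": -0.163, "tz": 0.215, "ax": -0.018, "ay": 0, "az": 0},
  {"fingers": 0.3, "tx": 0.056, "ty": -0.163, "tz": 0.215, "ax": -0.018, "ay": 0, "az": 0},
  {"fingers": 0.3, "tx": 0.056, "ty": -0.163, "tz": 0.215, "ax": -0.018, "ay": 0, "az": 0},
  {"fingers": 0.3, "tx": 0.056, "ty": -0.163, "tz": 0.215, "ax": -0.018, "ay": 0, "az": 0},
  {"fingers": 0.3, "tx": 0.056, "ty": -0.163, "tz": 0.215, "ax": -0.018, "ay": 0, "az": 0},
])

```text
time_s: 2.15
tcp_pos: [0.5728, -0.0957, 0.1994]
ee_rot: [[0.001, -0.998, -0.061], [-0.0, -0.061, 0.998], [-1.0, -0.001, -0.0]]
wrist_force: [0.3, -0.7, 1.0]
gripper_width: 0.351
```

```bash
python3 goto.py -0.14 0 0.12; python3 - <<'E'
from h import *
s=r.sense(); p=viewer.capture('wrist')
A=np.array([0.5622,0.0443]); yaw=np.radians(93.85);c,q=np.cos(yaw),np.sin(yaw)
def uv(P):
    W=np.array([A[0]+c*P[0]-q*P[1],A[1]+q*P[0]+c*P[1],P[2]])
    T=np.array(s['ee_rot']).T@(W-s['tcp_pos']); C=np.linalg.inv(p['mount'])@np.r_[T,1]
    return int((p['fx']*C[0]/C[2]+p['cx']+.5)*800/512),int((p['fy']*C[1]/C[2]+p['cy']+.5)*800/512)
im=cv2.resize(cv2.cvtColor(p['image'],cv2.COLOR_RGB2BGR),(800,600))
pts=[(x,y,z) for x,z in [(-.165,.028),(-.065,.02),(.105,.0439),(.142,.076)] for y in (.041,-.041)]+[(-.093,.038,.042),(-.093,-.038,.042),(-.18,.06,0),(-.18,-.06,0)]
for P in pts:
    try: u=uv(P); print(P,u); cv2.drawMarker(im,u,(255,0,255),0,14,1)
    except Exception as e: print(e)
print(np.round(p['mount'],3).tolist())
for d in spotter.silhouettes('sleeve',p): print(d['uv'],d['score'],d['region'].sum())
cv2.imwrite('pics/wrist1.png',im)
E
```

```text
t 2.15 ramp tcp [-0.1404 -0.0012  0.1994] F [ 0.3 -0.7  1. ] w 0.351
t [0.1059 0.0016 0.0006] a [-0.0019 -0.      0.0002]
(-0.165, 0.041, 0.028) (472, 241)
(-0.165, -0.041, 0.028) (348, 242)
(-0.065, 0.041, 0.02) (466, 375)
(-0.065, -0.041, 0.02) (355, 375)
(0.105, 0.041, 0.0439) (464, 588)
(0.105, -0.041, 0.0439) (359, 588)
(0.142, 0.041, 0.076) (467, 665)
(0.142, -0.041, 0.076) (356, 665)
(-0.093, 0.038, 0.042) (467, 350)
(-0.093, -0.038, 0.042) (354, 351)
(-0.18, 0.06, 0) (494, 214)
(-0.18, -0.06, 0) (325, 215)
[[0.001, -0.265, 0.964, -0.143], [1.0, 0.001, -0.001, -0.0], [-0.0, 0.964, 0.265, -0.073], [0.0, 0.0, 0.0, 1.0]]
[258.2, 221.6] 0.89 2661
[421.9, 166.7] 0.81 3557
[237.4, 46.6] 0.57 4137
```

View pics/wrist1.png

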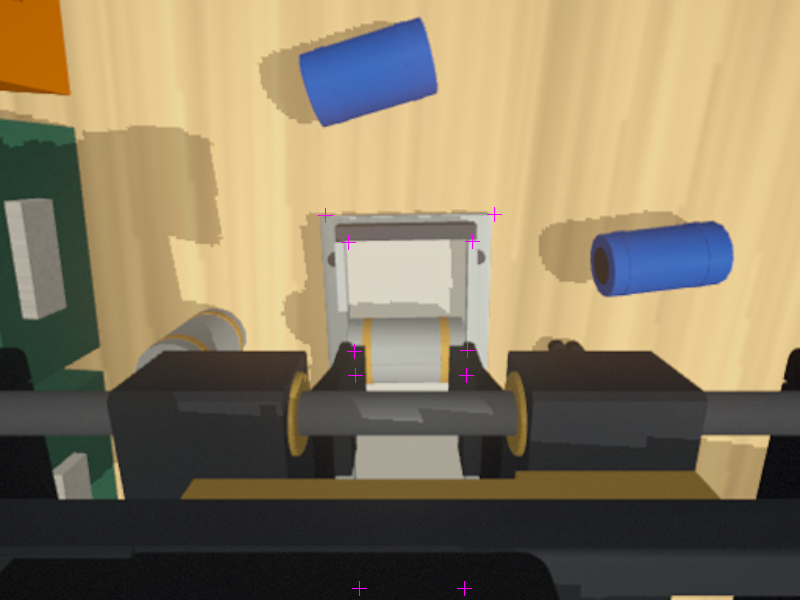

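The wrist overlay matches the lip and the base corners to about 2 mm. Sleeve rows 318–383 (mid 350) confirm ramp x ≈ -0.093. The gap behind the sleeve is free, so I go down into it.

play_rows([
  {"fingers": 0.3, "tx": 0.05, "ty": -0.001, "tz": 0.0005, "ax": -0.002, "ay": 0, "az": 0},
  {"fingers": 0.3, "tx": 0.1, "ty": -0.001, "tz": 0.0005, "ax": -0.002, "ay": 0, "az": 0},
  {"fingers": 0.3, "tx": 0.15, "ty": -0.001, "tz": 0.0005, "ax": -0.002, "ay": 0, "az": 0},
  {"fingers": 0.3, "tx": 0.185, "ty": -0.001, "tz": 0.0005, "ax": -0.002, "ay": 0, "az": 0},
  {"fingers": 0.3, "tx": 0.2, "ty": -0.001, "tz": 0.0005, "ax": -0.002, "ay": 0, "az": 0},
])

```text
time_s: 2.67
tcp_pos: [0.5696, -0.0979, 0.0457]
ee_rot: [[-0.007, -0.998, -0.066], [-0.0, -0.066, 0.998], [-1.0, 0.007, 0.0]]
wrist_force: [0.4, -0.1, 0.5]
gripper_width: 0.348
```

```bash
python3 goto.py -0.125 -0.002 0.049; python3 - <<'E'
from h import *
p=viewer.capture('side'); im=cv2.cvtColor(p['image'],cv2.COLOR_RGB2BGR)[110:260,150:350]
q=viewer.capture('scene'); im2=cv2.cvtColor(q['image'],cv2.COLOR_RGB2BGR)[130:280,190:330]
cv2.imwrite('pics/down.png',np.hstack([cv2.resize(im,None,fx=2.3,fy=2.3),cv2.resize(im2,None,fx=2.3,fy=2.3)]))
E
```

```text
t 2.67 ramp tcp [-0.1423  0.0022  0.0457] F [ 0.4 -0.1  0.5] w 0.348
t [-0.0044 -0.0055  0.0231] a [-0.0005  0.0001 -0.0024]
```

View pics/down.png

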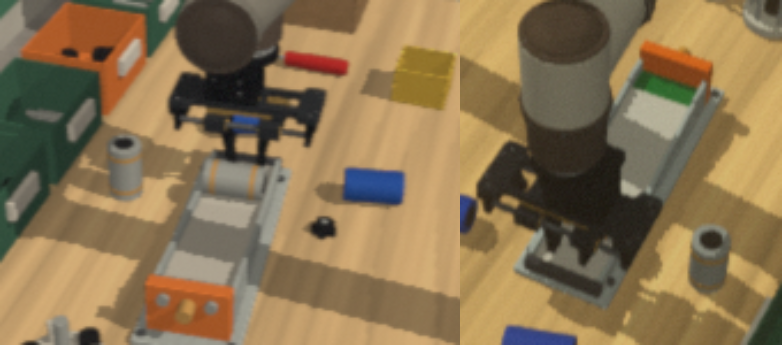

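Both fingers stand in the channel behind the sleeve (side crop near (240,155)), with nothing else touched. I approach gently.

play_rows([
  {"fingers": 0.3, "tx": 0, "ty": -0.003, "tz": 0.006, "ax": 0, "ay": 0, "az": 0},
  {"fingers": 0.3, "tx": 0, "ty": -0.003, "tz": 0.012, "ax": 0, "ay": 0, "az": 0},
  {"fingers": 0.3, "tx": 0, "ty": -0.003, "tz": 0.018, "ax": 0, "ay": 0, "az": 0},
  {"fingers": 0.3, "tx": 0, "ty": -0.003, "tz": 0.024, "ax": 0, "ay": 0, "az": 0},
  {"fingers": 0.3, "tx": 0, "ty": -0.003, "tz": 0.03, "ax": 0, "ay": 0, "az": 0},
])

```text
time_s: 3.18
tcp_pos: [0.5739, -0.0741, 0.0508]
ee_rot: [[0.002, -0.998, -0.067], [0.0, -0.067, 0.998], [-1.0, -0.002, 0.0]]
wrist_force: [0.9, -0.6, -0.3]
gripper_width: 0.354
```

```bash
python3 goto.py -0.087 -0.002 0.052
```

```text
t 3.18 ramp tcp [-0.1189 -0.0037  0.0508] F [ 0.9 -0.6 -0.3] w 0.354
t [-0.0015  0.0022  0.0425] a [-0.      0.      0.0008]
```

play_rows([
  {"fingers": 0.3, "tx": 0, "ty": 0.001, "tz": 0.009, "ax": 0, "ay": 0, "az": 0},
  {"fingers": 0.3, "tx": 0, "ty": 0.001, "tz": 0.018, "ax": 0, "ay": 0, "az": 0},
  {"fingers": 0.3, "tx": 0, "ty": 0.001, "tz": 0.027, "ax": 0, "ay": 0, "az": 0},
  {"fingers": 0.3, "tx": -0.001, "ty": 0.001, "tz": 0.036, "ax": 0, "ay": 0, "az": 0},
  {"fingers": 0.3, "tx": -0.002, "ty": 0.001, "tz": 0.045, "ax": 0, "ay": 0, "az": 0},
])

```text
time_s: 3.6
tcp_pos: [0.5702, -0.0406, 0.0512]
ee_rot: [[-0.0, -0.998, -0.067], [-0.0, -0.067, 0.998], [-1.0, 0.0, -0.0]]
wrist_force: [0.0, -1.3, 1.2]
gripper_width: 0.351
```

```bash
python3 goto.py; python3 - <<'E'
from h import *
p=viewer.capture('side'); im=cv2.cvtColor(p['image'],cv2.COLOR_RGB2BGR)[150:270,190:310]
cv2.imwrite('pics/push1.png',cv2.resize(im,None,fx=4,fy=4))
E
```

```text
t 3.6 ramp tcp [-0.0852 -0.0023  0.0512] F [ 0.  -1.3  1.2] w 0.351
```

View pics/push1.png

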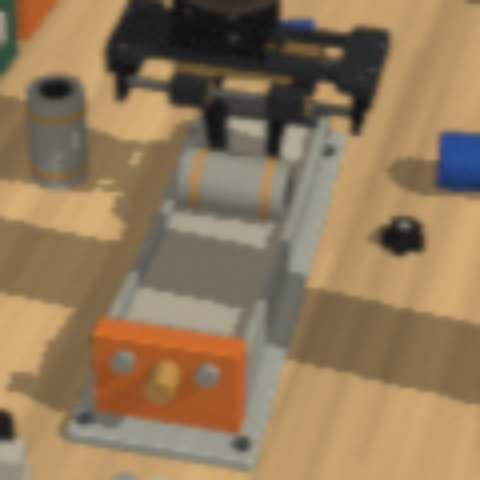

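The sleeve is square across the channel, just ahead of both fingers (crop (233,185)). I carry on up the slope.

play_rows([
  {"fingers": 0.3, "tx": -0.0013, "ty": 0, "tz": 0.009, "ax": 0, "ay": 0, "az": 0},
  {"fingers": 0.3, "tx": -0.0026, "ty": 0, "tz": 0.018, "ax": 0, "ay": 0, "az": 0},
  {"fingers": 0.3, "tx": -0.0039, "ty": 0, "tz": 0.027, "ax": 0, "ay": 0, "az": 0},
  {"fingers": 0.3, "tx": -0.0052, "ty": 0, "tz": 0.036, "ax": 0, "ay": 0, "az": 0},
  {"fingers": 0.3, "tx": -0.0065, "ty": 0, "tz": 0.045, "ax": 0, "ay": 0, "az": 0},
])

```text
time_s: 4.07
tcp_pos: [0.568, -0.0068, 0.0561]
ee_rot: [[0.0, -0.998, -0.067], [-0.0, -0.067, 0.998], [-1.0, -0.0, -0.0]]
wrist_force: [0.7, -2.2, 0.9]
gripper_width: 0.353
```

play_rows([
  {"fingers": 0.3, "tx": -0.0013, "ty": 0, "tz": 0.009, "ax": 0, "ay": 0, "az": 0},
  {"fingers": 0.3, "tx": -0.0026, "ty": 0, "tz": 0.018, "ax": 0, "ay": 0, "az": 0},
  {"fingers": 0.3, "tx": -0.0039, "ty": 0, "tz": 0.027, "ax": 0, "ay": 0, "az": 0},
  {"fingers": 0.3, "tx": -0.0052, "ty": 0, "tz": 0.036, "ax": 0, "ay": 0, "az": 0},
  {"fingers": 0.3, "tx": -0.0065, "ty": 0, "tz": 0.045, "ax": 0, "ay": 0, "az": 0},
])

```text
time_s: 4.48
tcp_pos: [0.5657, 0.027, 0.0609]
ee_rot: [[-0.0, -0.998, -0.067], [0.0, -0.067, 0.998], [-1.0, 0.0, 0.0]]
wrist_force: [0.2, -2.0, 1.8]
gripper_width: 0.349
```

```bash
python3 goto.py; python3 - <<'E'
from h import *
p=viewer.capture('side'); im=cv2.cvtColor(p['image'],cv2.COLOR_RGB2BGR)[150:270,190:310]
cv2.imwrite('pics/push2.png',cv2.resize(im,None,fx=4,fy=4))
E
```

```text
t 4.48 ramp tcp [-0.0175 -0.0023  0.0609] F [ 0.2 -2.   1.8] w 0.349
```

View pics/push2.png

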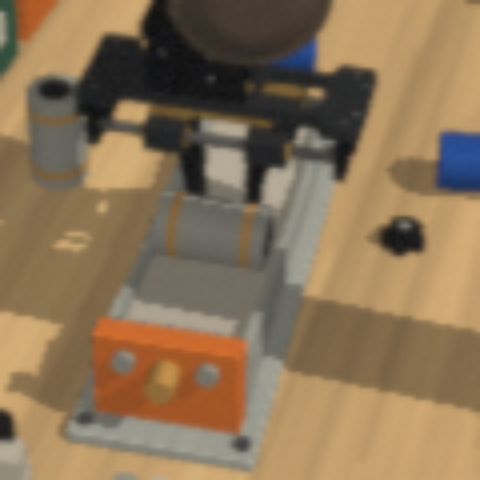

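Contact is steady at about 2 N and the sleeve is still square (crop (212,230)). Continuing.

play_rows([
  {"fingers": 0.3, "tx": -0.0013, "ty": 0, "tz": 0.009, "ax": 0, "ay": 0, "az": 0},
  {"fingers": 0.3, "tx": -0.0026, "ty": 0, "tz": 0.018, "ax": 0, "ay": 0, "az": 0},
  {"fingers": 0.3, "tx": -0.0039, "ty": 0, "tz": 0.027, "ax": 0, "ay": 0, "az": 0},
  {"fingers": 0.3, "tx": -0.0052, "ty": 0, "tz": 0.036, "ax": 0, "ay": 0, "az": 0},
  {"fingers": 0.3, "tx": -0.0065, "ty": 0, "tz": 0.045, "ax": 0, "ay": 0, "az": 0},
])

```text
time_s: 4.95
tcp_pos: [0.5634, 0.0605, 0.0658]
ee_rot: [[0.0, -0.998, -0.067], [-0.0, -0.067, 0.998], [-1.0, -0.0, -0.0]]
wrist_force: [0.0, -1.8, 1.4]
gripper_width: 0.354
```

play_rows([
  {"fingers": 0.3, "tx": -0.0013, "ty": 0, "tz": 0.009, "ax": 0, "ay": 0, "az": 0},
  {"fingers": 0.3, "tx": -0.0026, "ty": 0, "tz": 0.018, "ax": 0, "ay": 0, "az": 0},
  {"fingers": 0.3, "tx": -0.0039, "ty": 0, "tz": 0.027, "ax": 0, "ay": 0, "az": 0},
  {"fingers": 0.3, "tx": -0.0052, "ty": 0, "tz": 0.036, "ax": 0, "ay": 0, "az": 0},
  {"fingers": 0.3, "tx": -0.0065, "ty": 0, "tz": 0.045, "ax": 0, "ay": 0, "az": 0},
])

```text
time_s: 5.37
tcp_pos: [0.5611, 0.0943, 0.0706]
ee_rot: [[-0.0, -0.998, -0.067], [-0.0, -0.067, 0.998], [-1.0, 0.0, -0.0]]
wrist_force: [-0.4, -1.0, 1.2]
gripper_width: 0.35
```

```bash
python3 goto.py
```

```text
t 5.37 ramp tcp [ 0.0499 -0.0023  0.0706] F [-0.4 -1.   1.2] w 0.35
```

play_rows([
  {"fingers": 0.3, "tx": -0.001, "ty": 0, "tz": 0.0075, "ax": 0, "ay": 0, "az": 0},
  {"fingers": 0.3, "tx": -0.002, "ty": 0, "tz": 0.015, "ax": 0, "ay": 0, "az": 0},
  {"fingers": 0.3, "tx": -0.003, "ty": 0, "tz": 0.0225, "ax": 0, "ay": 0, "az": 0},
  {"fingers": 0.3, "tx": -0.003, "ty": 0, "tz": 0.03, "ax": 0, "ay": 0, "az": 0},
  {"fingers": 0.3, "tx": -0.003, "ty": 0, "tz": 0.0375, "ax": 0, "ay": 0, "az": 0},
])

```text
time_s: 5.78
tcp_pos: [0.5593, 0.1225, 0.0727]
ee_rot: [[0.0, -0.998, -0.066], [0.001, -0.066, 0.998], [-1.0, -0.0, 0.001]]
wrist_force: [-0.4, 0.9, 0.5]
gripper_width: 0.345
```

play_rows([
  {"fingers": 0.3, "tx": 0, "ty": 0, "tz": 0.004, "ax": 0, "ay": 0, "az": 0},
  {"fingers": 0.3, "tx": 0, "ty": 0, "tz": 0.007, "ax": 0, "ay": 0, "az": 0},
  {"fingers": 0.3, "tx": 0, "ty": 0, "tz": 0.008, "ax": 0, "ay": 0, "az": 0},
  {"fingers": 0.3, "tx": 0, "ty": 0, "tz": 0.008, "ax": 0, "ay": 0, "az": 0},
])

```text
time_s: 6.12
tcp_pos: [0.5589, 0.1279, 0.0727]
ee_rot: [[-0.0, -0.998, -0.067], [0.0, -0.067, 0.998], [-1.0, 0.0, 0.0]]
wrist_force: [-0.9, -0.4, 0.7]
gripper_width: 0.35
```

```bash
python3 goto.py; python3 - <<'E'
from h import *
p=viewer.capture('side'); im=cv2.cvtColor(p['image'],cv2.COLOR_RGB2BGR)[150:270,190:310]
q=viewer.capture('scene'); im2=cv2.cvtColor(q['image'],cv2.COLOR_RGB2BGR)[130:250,200:300]
cv2.imwrite('pics/seat.png',np.hstack([cv2.resize(im,None,fx=3.6,fy=3.6),cv2.resize(im2,None,fx=3.6,fy=3.6)]))
E
```

```text
t 6.12 ramp tcp [ 0.0836 -0.0023  0.0727] F [-0.9 -0.4  0.7] w 0.35
```

View pics/seat.png

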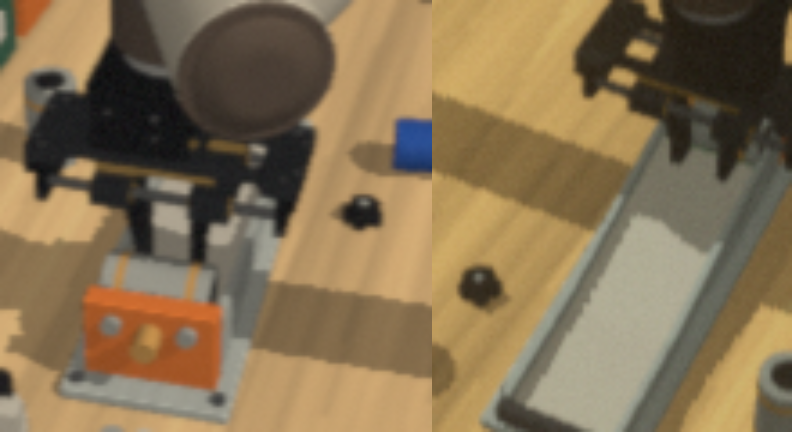

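The force has dropped to about 0 and the sleeve seems to have dropped in behind the stop. I back off a little, lift clear, then check.

play_rows([
  {"fingers": 0.3, "tx": 0, "ty": 0, "tz": -0.01, "ax": 0, "ay": 0, "az": 0},
  {"fingers": 0.3, "tx": -0.01, "ty": 0, "tz": -0.025, "ax": 0, "ay": 0, "az": 0},
  {"fingers": 0.3, "tx": -0.05, "ty": 0, "tz": -0.045, "ax": 0, "ay": 0, "az": 0},
  {"fingers": 0.3, "tx": -0.1, "ty": 0, "tz": -0.07, "ax": 0, "ay": 0, "az": 0},
  {"fingers": 0.3, "tx": -0.15, "ty": 0, "tz": -0.1, "ax": 0, "ay": 0, "az": 0},
])

```text
time_s: 6.63
tcp_pos: [0.5634, 0.0523, 0.1848]
ee_rot: [[-0.001, -0.998, -0.067], [-0.001, -0.067, 0.998], [-1.0, 0.001, -0.001]]
wrist_force: [1.2, 0.3, 0.4]
gripper_width: 0.35
```

play_rows([
  {"fingers": 0.3, "tx": -0.05, "ty": 0, "tz": -0.05, "ax": 0, "ay": 0, "az": 0},
  {"fingers": 0.3, "tx": -0.1, "ty": 0, "tz": -0.1, "ax": 0, "ay": 0, "az": 0},
  {"fingers": 0.3, "tx": -0.12, "ty": 0, "tz": -0.15, "ax": 0, "ay": 0, "az": 0},
  {"fingers": 0.3, "tx": -0.12, "ty": 0, "tz": -0.2, "ax": 0, "ay": 0, "az": 0},
  {"fingers": 0.3, "tx": -0.12, "ty": 0, "tz": -0.25, "ax": 0, "ay": 0, "az": 0},
])

```text
time_s: 7.05
tcp_pos: [0.576, -0.1259, 0.2768]
ee_rot: [[0.006, -0.998, -0.067], [-0.0, -0.067, 0.998], [-1.0, -0.006, -0.001]]
wrist_force: [0.6, -0.0, -0.4]
gripper_width: 0.35
```

```bash
python3 goto.py; python3 - <<'E'
from fit import *
o=[]
for c,(u0,v0,w,h_) in {'scene':(240,120,80,90),'side':(200,180,80,90)}.items():
    p=C[c]
    for d in spotter.silhouettes('sleeve',p):
        m=np.mean(np.argwhere(d['region']),0)[::-1]; print(c,np.round(m,1),round(d['score'],2),d['region'].sum(),np.round(ray(c,m,.062)[1],4))
    im=cv2.resize(cv2.cvtColor(p['image'],cv2.COLOR_RGB2BGR)[v0:v0+h_,u0:u0+w],None,fx=5,fy=5,interpolation=cv2.INTER_CUBIC)
    # predicted seated cylinder outline (hull) at x=.119
    t=np.linspace(0,2*np.pi,40); pts=tow(a,[(.119+.022*np.cos(k),y,.0619+.022*np.sin(k)) for y in(-.038,.038) for k in t])
    q=np.int32((proj(c,pts)+.5-[u0,v0])*5); cv2.polylines(im,[cv2.convexHull(q)],True,(255,0,255),1)
    o.append(im)
cv2.imwrite('pics/final.png',np.hstack(o))
E
```

```text
t 7.05 ramp tcp [-0.1707 -0.0023  0.2768] F [ 0.6 -0.  -0.4] w 0.35
ramp x,y,yaw [0.56220075 0.04431135 1.63803139] 93.85228538866971 0.046249540724593016
[[0.3, 0.9], [-1.2, 0.8], [1.0, 0.1], [0.0, -0.6], [-0.5, 1.0], [-1.2, -1.0], [0.4, -0.3], [-0.6, 1.5], [0.3, 1.9], [-0.0, -0.9], [-0.1, -0.1]]
scene [223.4 281.4] 0.8 577 [-0.2861 -0.0343]
scene [285.  165.6] 0.57 226 [ 0.1205 -0.0167]
side [256.2 160.7] 0.7 283 [-0.2097 -0.0142]
side [233.  225.9] 0.62 383 [ 0.1058 -0.0079]
side [311.7 190.4] 0.59 388 [-0.096   0.1702]
```

View pics/final.png

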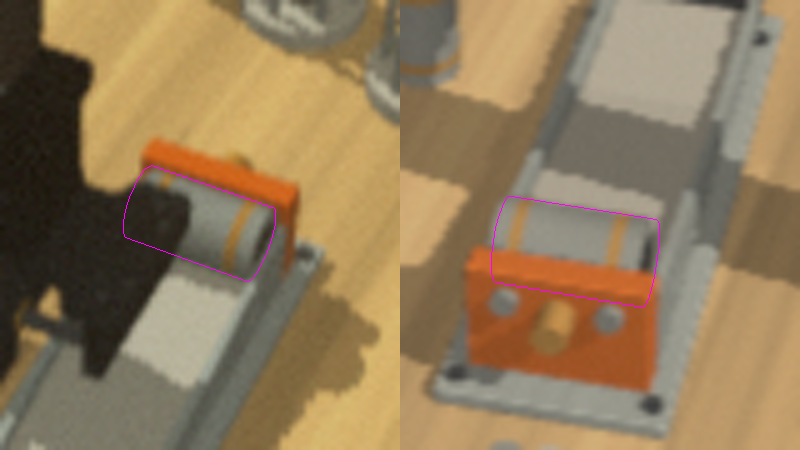

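Both views match the predicted outline of the seated sleeve at ramp x = 0.119 to about a pixel: scene crop (200,222) and side crop (575,245). The fingers are clear. Handing in.

```bash
python3 -c "
from station import job
print(job.finish_job())"
```

```text
the job is handed in; nothing more can be done
None
```

The sleeve is in the green seat, square across the channel behind the orange stop. I pushed it up the slope at about 80 mm/s with two partly shut fingers, then backed off and lifted clear. The job was handed in after about 7 s of robot time, and no verdict was reported.

**What the last checks showed:**
- **Seat position:** the predicted outline of the seated sleeve (ramp x = 0.119 m) lies on the visible sleeve to about 1 px (about 2.5 mm) in the scene and side pictures.
- **Pushing force:** the wrist force stayed at about 1–2 N on the slope and fell to about zero once the sleeve was over the crest. I did not press it against the stop.
- **Other items:** the spare, the star nut and the blue look-alikes stood in place in the pictures I viewed. I did not measure how far anything else on the bench had moved.

**What disagreed:** the detector's centroids for the seated sleeve gave ramp x ≈ 0.106 m in the side view and y ≈ -17 mm in the scene view. The stop and the gripper partly hid the sleeve in those pictures, so I relied on the outline match instead.

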